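Rerack the inverter modules in reverse order

TASK

Move the yellow, blue and white modules from the dark steel rack into the slots of the green rack in reverse order, so that the one that stood farthest left of these three ends up farthest right, all standing upright and right down in their slots. The red module is faulty: put it in the plywood stand with its foot between the lip and the back wall, leaning back against the wall at a clear, stable angle of about 20 degrees, about midway along the stand. Let go of everything, and leave the meter, screwdriver and steel can on the bench alone.

Things in the scene. Friction and masses are not known exactly. Their poses are not given: they have to be found in the camera images.
- yellow_module: Good module, yellow grip: a circuit board in a frame, body 80 (x) x 16 (y) x 100 (z) mm, with a yellow top bar and a yellow upright grip 34 (x) x 12 (y) x 36 (z) mm centred on top, 100 to 136 mm above the origin. About 0.2 kg, stands by itself. Origin: centre of underside; z up through the grip. Starts upright in a slot of the old rack, axes along the rack's.
- blue_module: Good module, blue grip: a circuit board in a frame, body 80 (x) x 16 (y) x 100 (z) mm, with a blue top bar and a blue upright grip 34 (x) x 12 (y) x 36 (z) mm centred on top, 100 to 136 mm above the origin. About 0.2 kg, stands by itself. Origin: centre of underside; z up through the grip. Starts upright in a slot of the old rack, axes along the rack's.
- white_module: Good module, white grip: a circuit board in a frame, body 80 (x) x 16 (y) x 100 (z) mm, with a white top bar and a white upright grip 34 (x) x 12 (y) x 36 (z) mm centred on top, 100 to 136 mm above the origin. About 0.2 kg, stands by itself. Origin: centre of underside; z up through the grip. Starts upright in a slot of the old rack, axes along the rack's.
- red_module: Faulty module, red grip: a circuit board in a frame, body 80 (x) x 16 (y) x 100 (z) mm, with a red top bar and a red upright grip 34 (x) x 12 (y) x 36 (z) mm centred on top, 100 to 136 mm above the origin. About 0.2 kg, stands by itself. Origin: centre of underside; z up through the grip. Starts upright in a slot of the old rack, axes along the rack's.
- yellow_marker: Yellow marker 14 x 24 x 4 mm, fixed on the old rack's near rail, 64 mm towards the robot from the yellow module's start; it stays and shows where that module stood. Origin: centre of underside; axes as the old rack's.
- blue_marker: Blue marker 14 x 24 x 4 mm, fixed on the old rack's near rail, 64 mm towards the robot from the blue module's start; it stays and shows where that module stood. Origin: centre of underside; axes as the old rack's.
- white_marker: White marker 14 x 24 x 4 mm, fixed on the old rack's near rail, 64 mm towards the robot from the white module's start; it stays and shows where that module stood. Origin: centre of underside; axes as the old rack's.
- old_rack: Dark steel rack with grey slot walls, 150 x 248 x 44 mm, fixed, with the four modules at the start. Slots along y at +84, +28, -28, -84 mm, each 32 wide (y), 106 long (x), floor 8 above the origin, walls to 44 above the origin. Origin: centre of underside; z up, x away from the robot, y to its left, turned up to 0.2 rad.
- new_rack: Green rack, 150 x 192 x 44 mm, fixed, empty at the start. Slots along y at +56, 0, -56 mm, each 32 wide (y), 106 long (x), floor 8 above the origin, walls to 44 above the origin. Origin: centre of underside; z up, x away from the robot, y to its left, turned up to 0.2 rad.
- stand: Plywood leaning stand, fixed, base 150 (x) x 100 (y) mm, floor 8 mm above the origin. Back wall along x: leaning face at y = +30, top 83 above the origin. Dark foot lip: inner face at y = -25, 12 high above the floor. Rear foot edge 28 mm off the wall: leans 0.36 rad to +y on the wall's top edge. Origin: centre of underside; z up, x away from the robot, y to its left, turned up to 0.2 rad.
Not all that is in view belongs to the job. What is shaped like the blue_module but orange or purple is not meant.

How it is judged:
At the end, for the whole second after the job is handed in: Good modules seated in the green rack's slots (within 12 mm across, 20 mm along, upright within 0.1 rad), their left-to-right order reversed. Red: foot on the stand's floor between lip and wall, within 35 mm of midway, square within 0.25 rad, leaning 0.17-0.60 rad. All at rest (((y of yellow_marker in the frame of blue_marker above 0.02 m and y of blue_marker in the frame of white_marker above 0.02 m and y of yellow_module in the frame of new_rack between -0.068 and -0.044 m and y of blue_module in the frame of new_rack between -0.012 and 0.012 m and y of white_module in the frame of new_rack between 0.044 and 0.068 m) or (y of yellow_marker in the frame of white_marker above 0.02 m and y of white_marker in the frame of blue_marker above 0.02 m and y of yellow_module in the frame of new_rack between -0.068 and -0.044 m and y of white_module in the frame of new_rack between -0.012 and 0.012 m and y of blue_module in the frame of new_rack between 0.044 and 0.068 m) or (y of blue_marker in the frame of yellow_marker above 0.02 m and y of yellow_marker in the frame of white_marker above 0.02 m and y of blue_module in the frame of new_rack between -0.068 and -0.044 m and y of yellow_module in the frame of new_rack between -0.012 and 0.012 m and y of white_module in the frame of new_rack between 0.044 and 0.068 m) or (y of blue_marker in the frame of white_marker above 0.02 m and y of white_marker in the frame of yellow_marker above 0.02 m and y of blue_module in the frame of new_rack between -0.068 and -0.044 m and y of white_module in the frame of new_rack between -0.012 and 0.012 m and y of yellow_module in the frame of new_rack between 0.044 and 0.068 m) or (y of white_marker in the frame of yellow_marker above 0.02 m and y of yellow_marker in the frame of blue_marker above 0.02 m and y of white_module in the frame of new_rack between -0.068 and -0.044 m and y of yellow_module in the frame of new_rack between -0.012 and 0.012 m and y of blue_module in the frame of new_rack between 0.044 and 0.068 m) or (y of white_marker in the frame of blue_marker above 0.02 m and y of blue_marker in the frame of yellow_marker above 0.02 m and y of white_module in the frame of new_rack between -0.068 and -0.044 m and y of blue_module in the frame of new_rack between -0.012 and 0.012 m and y of yellow_module in the frame of new_rack between 0.044 and 0.068 m)) and x of yellow_module in the frame of new_rack between -0.02 and 0.02 m and z of yellow_module in the frame of new_rack between 0.003 and 0.014 m and angle between each of yellow_module, blue_module, white_module's own z axis and vertical below 0.1 rad and x of blue_module in the frame of new_rack between -0.02 and 0.02 m and z of blue_module in the frame of new_rack between 0.003 and 0.014 m and x of white_module in the frame of new_rack between -0.02 and 0.02 m and z of white_module in the frame of new_rack between 0.003 and 0.014 m and x of red_module in the frame of stand between -0.035 and 0.035 m and y of red_module in the frame of stand between -0.028 and 0.022 m and z of red_module in the frame of stand between 0.003 and 0.02 m and angle between red_module's own z axis and vertical between 0.17 and 0.6 rad and angle between the x axis of red_module and the x axis of stand, either way round below 0.25 rad and linear speed of each of yellow_module, blue_module, white_module, red_module below 0.02 m/s and angular speed of each of yellow_module, blue_module, white_module, red_module below 0.1 rad/s); the robot touches nothing.
It fails at once if the yellow meter is disturbed (moved over 30 mm) (distance of meter from where it was at the start of the episode above 0.03 m).
It fails at once if the screwdriver is disturbed (moved over 30 mm) (distance of driver from where it was at the start of the episode above 0.03 m).
It fails at once if the steel can is disturbed (moved over 30 mm) (distance of capacitor from where it was at the start of the episode above 0.03 m).
It also fails if it takes over 128 s, if anything falls off the work surface, if the arm or the gripper's body presses on something with over 40 N, if the wrist force passes 120 N, or if a joint passes its speed limit or range.

ROBOT

A 7-joint arm with a two-finger parallel gripper is mounted at the origin on the work surface. World frame = base frame: x ahead of the robot, y to its left, z up, the work surface at z = 0. Lengths are in m, angles in rad, forces in N, time in s.
With the tool pointing down it reaches from about 0.425 to 0.925 m from the base axis. Payload 6.8 kg.
Tool frame: the origin (TCP) lies at the very end of the fingers, on their centre line; the grasp point (between the pads) lies 19 mm behind it; z points along the fingers, y is the line along which they close (so a half turn about z gives the same grasp; the last joint's range is limited). The gripper opens to 85 mm and grips with 20 to 120 N. Pads are 22 mm wide; open, the fingers measure 114 mm over their backs; the gripper's body (76 mm by 85 mm) begins 54 mm behind the grasp point. The pads swing forward as they close: fully open they stand 13 mm farther back than shut.
Start: joints at [-1.278, 0.477, 0.022, 1.555, -0.011, 1.109, -0.083], TCP at [0.263, 0.622, 0.231] pointing down, gripper open.
Joint ranges: [-2.96, 2.96], [-0.34, 2.1], [-1.41, 1.46], [0.24, 2.44], [-1.37, 4.51], [0.17, 1.92], [-2.96, 2.96]. Speed limits (rad/s): [2.39, 2.39, 3.14, 3.14, 3.14, 3.14, 3.14].

INTERFACE

Orientations are given as a unit quaternion [x, y, z, w].
In Python, from bench import bot gives the robot as it stands.
- The arm moves only by the shell command python3 -m inch 'ROWS' [FORCE]. ROWS is JSON, a list of rows, each a list of 5 numbers: the opening, from 0 (shut) to 1 (fully open), then the shift along the tool's x, y, z in mm, then the turn about the tool's z in rad. A call has exactly 8 rows; each row shifts and turns the commanded pose from where the row before left it, along the tool's axes as they then stand; what a row does not reach is not made up. A row lasts 1/8 s, in which the tool goes at most 62.5 mm and 10.7 degrees, less where a joint would pass 70% of its speed; a pose out of reach is approached as far as the arm can. A call is refused whole if a number of a shift passes 62.5 or a number of a turn 0.188, either way. A call with a gripper value outside its range is refused whole. The fingers move at their own pace and stop on an object; FORCE is the grip in N (left out, the last holds). Time passes only in rows, so rows that do not move let the fingers close, or fill a call up. It gives the time, the measured TCP pose, the force, the opening and the grip force at its end, in the units of the state.
- bot.read_state(): the state, without advancing time (a new reading comes with each control period).
- bot.capture(name): name is "scene" or "top" or "wrist"; returns a dict with "pixels" (420x560x3 uint8, red, green, blue), "range_z" (420x560 float32, m along the optical axis (not along the pixel's ray), 0 where there is no reading), "mtx" (3x3 intrinsics, pixels), "k1" (the pictures are not rectified: a ray, as slopes to the right and down, at radius r is drawn at 1 + k1 r^2 times it, then the intrinsics apply), "xyz" and "rotation" of the camera in the world; the wrist camera has in their place "mount" (4x4, takes a point from camera to tool coordinates, whose origin is the TCP and whose axes are the flange's). Camera axes: x right, y up, looking along -z (the intrinsics and any distortion apply to the point x, -y, -z); pixel columns grow to the right and rows downward; lengths in m; the calibration is good to about 2 mm. A picture is of the moment at which its call begins: read the wrist's pose just before it.
- bot.close_job(): hands the job in; it is judged then, once.
The state is a dict: "clock": time; "joint_positions": joint angles; "joint_vel": joint speeds; "tau": joint torques, N m; "tool_pos": TCP position; "orientation": TCP orientation; "wrist_force": force on the tool from outside, world axes, zero at the start; "ft_torque": the same for the moment, N m; "grip_width": finger opening in m; "grip_force": force on a finger pad.
Only numpy, scipy, OpenCV 4.12 (cv2) and the standard library are available. Lean on these libraries where they do the work, as an engineer would, in place of code of your own. Each camera call takes 0.05 s, during which the arm holds its last target. There are 200 camera calls.

## Working session

There is one attempt and no reset: what is moved stays moved. The work goes in short steps, Python scripts to look and compute and a shell command to move; the robot and the scene stay as the last step left them, time stands still between calls to the robot, and variables do not carry over. Pictures are saved under pics/ and viewed, at most 14 in all, crops included, and the job is handed in when it is done.

```bash
mkdir -p pics; ls; cat > h.py <<'E'
import numpy as np, cv2
from bench import bot
def cloud(c,T=None):
    K=c["mtx"];h,w=c["range_z"].shape
    uv=np.stack(np.meshgrid(np.arange(w),np.arange(h)),-1).reshape(-1,2).astype(float)
    d=(uv-[K[0][2],K[1][2]])/[K[0][0],K[1][1]]
    s=d.copy()
    for _ in range(10): s=d/(1+c["k1"]*(s**2).sum(1,keepdims=True))
    z=c["range_z"].reshape(-1)
    p=np.stack([s[:,0]*z,-s[:,1]*z,-z],1)
    if T is None: T=np.eye(4);T[:3,:3]=c["rotation"];T[:3,3]=c["xyz"]
    p=p@T[:3,:3].T+T[:3,3]
    p[z==0]=np.nan
    return p.reshape(h,w,3)
def save(n,im): cv2.imwrite(n,im[:,:,::-1])
E
python3 - <<'E'
from h import *
print(bot.read_state())
for n in("top","scene"):
    c=bot.capture(n); save(f"pics/{n}0.png",c["pixels"]); np.savez(n+".npz",**c); print(n,c["xyz"],c["k1"])
    p=cloud(c); print(np.nanmin(p,(0,1)),np.nanmax(p,(0,1)))
E
```

```text
pics
{'clock': 0.0, 'joint_positions': array([-1.27809859,  0.47780412,  0.02236646,  1.55644478, -0.01149784,
        1.1092679 , -0.08309068]), 'joint_vel': array([ 6.60339705e-05, -4.18427382e-04, -2.25582443e-04, -1.46904551e-03,
        2.17344332e-03, -2.81107592e-04, -6.72217624e-04]), 'tau': array([-6.18896374e-04, -5.96452975e+01,  1.60730258e+00, -2.81194085e+01,
        1.23595764e-02,  9.19540529e-03, -1.33162806e-05]), 'tool_pos': array([0.26315626, 0.6209617 , 0.23032635]), 'orientation': array([ 1.99056133e-01,  9.79987678e-01, -8.91532317e-04, -1.05817395e-04]), 'wrist_force': array([ 0.32776889, -0.65007171,  0.05100554]), 'ft_torque': array([0.01249284, 0.00696768, 0.02585318]), 'grip_force': 0.0, 'grip_width': 0.08533285418088409}
top [0.39715884 0.06289017 1.17070094] -0.06500137291517531Traceback (most recent call last):
  File "<stdin>", line 5, in <module>
  File "h.py", line 11, in cloud
    if T is None: T=np.eye(4);T[:3,:3]=c["rotation"];T[:3,3]=c["xyz"]
                              ~^^^^^^^
ValueError: could not broadcast input array from shape (4,) into shape (3,3)
```

```bash
sed -i 's/T\[:3,:3\]=c\["rotation"\]/T[:3,:3]=R.from_quat(c["rotation"]).as_matrix()/; 1a from scipy.spatial.transform import Rotation as R' h.py
python3 - <<'E'
from h import *
for n in("top","scene"):
    c=bot.capture(n); save(f"pics/{n}0.png",c["pixels"]); np.savez(n+".npz",**c); print(n,c["xyz"],c["k1"],c["rotation"])
    p=cloud(c); np.save(n+"_p.npy",p); print(np.nanmin(p,(0,1)),np.nanmax(p,(0,1)))
E
```

```text
top [0.39715884 0.06289017 1.17070094] -0.06500137291517531 [-0.04599027  0.03493374  0.70805108 -0.70379556]
[-0.03115245 -1.23450585 -0.77239037] [1.66610405 1.49989343 0.700836  ]
scene [ 1.35465297 -0.35351153  0.96465298] -0.13326889807020215 [0.32555043 0.20213302 0.49439713 0.78021192]
[-1.32976522 -0.89745521 -0.76773264] [1.37980861 2.22742214 0.53288752]
```

View pics/top0.png

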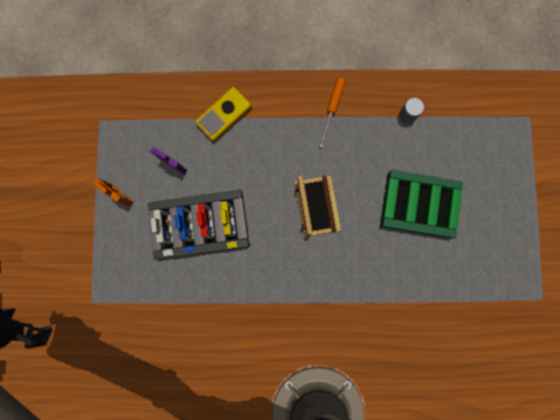

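View pics/scene0.png

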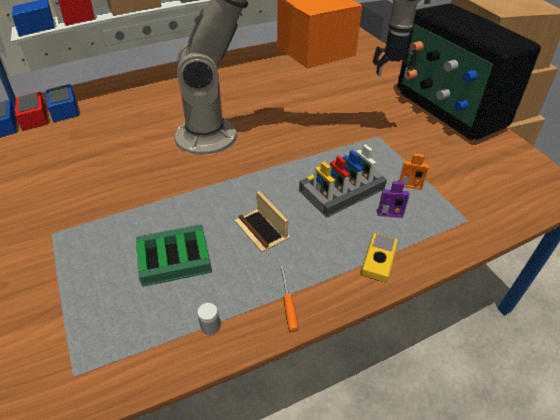

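Top view, left to right: the white module at (160,225), blue (183,222), red (204,221), yellow (228,217). Their markers, at (168,252), (189,250) and (232,244), match. The orange (113,192) and purple (168,160) lookalikes stand outside the rack. The green rack is at (423,204) and the stand at (318,206).

```bash
python3 - <<'E'
from h import *
p=np.load("top_p.npy"); c=np.load("top.npz"); im=c["pixels"]; print(c["mtx"])
def rect(pts,n):
    r=cv2.minAreaRect(pts[:,:2].astype(np.float32)*1000); print(n,len(pts),r, "z",np.median(pts[:,2]),pts[:,2].max())
def reg(u0,v0,u1,v1,z0,z1,m=None):
    q=p[v0:v1,u0:u1].reshape(-1,3); k=(q[:,2]>z0)&(q[:,2]<z1)
    if m is not None:k&=m[v0:v1,u0:u1].reshape(-1)
    return q[k]
hsv=cv2.cvtColor(im,cv2.COLOR_RGB2HSV)
g=(abs(hsv[...,0].astype(int)-70)<15)&(hsv[...,1]>120)
rect(reg(370,160,475,250,.036,.052,g),"green")
rect(reg(140,180,255,270,.036,.052),"old")
rect(reg(285,165,350,245,.004,.1),"stand all")
rect(reg(285,165,350,245,.07,.1),"stand wall")
for n,u0,u1 in(("w",145,172),("b",172,192),("r",192,214),("y",214,242)):
    q=reg(u0,195,u1,250,.12,.2); rect(q,n); print(q.mean(0))
for n,u,v in (("can",414,107),("meter",224,113),("drv",336,95),("purple",168,160),("orange",113,192)):print(n,p[v,u])
print(np.nanmedian(p[270:290,300:350],(0,1)))
big=cv2.resize(im[160:270,130:480],None,fx=2.28,fy=2.28,interpolation=cv2.INTER_CUBIC); save("pics/c1.png",big)
E
```

```text
[[440.91708754   0.         284.64297831]
 [  0.         440.91708754 207.53270714]
 [  0.           0.           1.        ]]
green 2630 ((533.6825561523438, -276.10107421875), (190.01971435546875, 146.66778564453125), 80.18583679199219) z 0.04327164920038118 0.05106380270520683
old 3234 ((486.00982666015625, 307.0609436035156), (151.2102813720703, 247.719482421875), 7.6233649253845215) z 0.043343195459069506 0.05182681581925497
stand all 2305 ((539.9590454101562, -6.045440673828125), (172.1842041015625, 212.27175903320312), 89.55006408691406) z 0.009219314561936587 0.08865974937082366
stand wall 300 ((530.1384887695312, 33.716651916503906), (150.1195831298828, 18.25874900817871), 9.284793853759766) z 0.08201265031303229 0.08865974937082366
w 113 ((476.7815856933594, 389.3836975097656), (34.14101791381836, 13.744470596313477), 9.041985511779785) z 0.14153991735009974 0.147614282182845
[0.47641153 0.38713254 0.13849894]
b 106 ((483.9765319824219, 332.4641418457031), (33.20728302001953, 13.410821914672852), 10.358890533447266) z 0.142349357658063 0.14819062558563023
[0.48368451 0.33078094 0.13914891]
r 100 ((491.4815673828125, 281.1004333496094), (34.0656852722168, 12.370264053344727), 8.86209487915039) z 0.14238549575914639 0.1485627394722251
[0.49047015 0.27984123 0.13966911]
y 95 ((496.44189453125, 224.67047119140625), (34.36271286010742, 12.130443572998047), 7.252231121063232) z 0.1422662406539308 0.14783317247537786
[0.49588297 0.22366524 0.14031469]
can [ 0.78128056 -0.25482713  0.07727762]
meter [0.78333276 0.24122092 0.03588236]
drv [ 0.83426953 -0.05994337  0.02516981]
purple [0.64032988 0.36825469 0.10723516]
orange [0.56264018 0.50831544 0.09816615]
[ 0.34013728 -0.02209548  0.00059889]
```

View pics/c1.png

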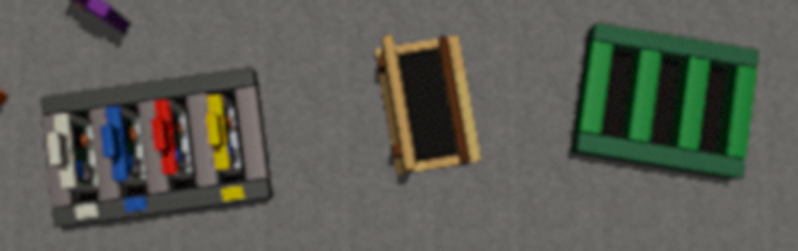

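All four grips are identified: white, blue, red and yellow in the dark rack, with the orange and purple ones outside it. Next I go above yellow.

```bash
cat >> h.py <<'E'
Y={"old":np.deg2rad(97.4),"new":np.deg2rad(80.2),"stand":np.deg2rad(99.3)}
def go(x,y,z,yaw):
    "turn first, then shift in the turned tool axes (tool pointing down)"
    s=bot.read_state(); m=R.from_quat(s["orientation"]).as_matrix()
    a=np.arctan2(m[1,1],m[0,1]); t=-((yaw-a+np.pi/2)%np.pi-np.pi/2)
    m2=m@R.from_euler("z",t).as_matrix()
    print("turn %.3f shift(mm)"%t,(m2.T@(np.array([x,y,z])-s["tool_pos"])*1000).round(1),"t",s["clock"],"w",s["grip_width"])
def wrist():
    s=bot.read_state();c=bot.capture("wrist")
    T=np.eye(4);T[:3,:3]=R.from_quat(s["orientation"]).as_matrix();T[:3,3]=s["tool_pos"]
    return c,cloud(c,T@np.array(c["mount"]))
E
python3 -c "
from h import *
go(.496,.2243,.23,Y['old'])"
```

```text
turn -0.530 shift(mm) [-179.7 -423.5    1. ] t 0.15 w 0.08559118946856718
```

```bash
python3 -m inch '[[0.5,0,0,0,-0.177],[0.5,0,0,0,-0.177],[0.5,0,0,0,-0.176],[0.5,-18,-42,0,0],[0.5,-18,-42,0,0],[0.5,-18,-42,0,0],[0.5,-18,-42,0,0],[0.5,-18,-42,0,0]]' 60; python3 -m inch '[[0.5,-18,-42,0,0],[0.5,-18,-42,0,0],[0.5,-18,-42,0,0],[0.5,-18,-42,0,0],[0.5,-18,-42,0,0],[0.5,0,-4,0,0],[0.5,0,0,0,0],[0.5,0,0,0,0]]'
python3 - <<'E'
from h import *
go(.496,.2243,.23,Y['old'])
c,p=wrist(); save("pics/w1.png",c["pixels"])
q=p.reshape(-1,3); hsv=cv2.cvtColor(c["pixels"],cv2.COLOR_RGB2HSV).reshape(-1,3)
for n,h,xy in(("y",28,(.496,.224)),("r",0,(.49,.28)),("r",0,(.49,.28))):
    k=(q[:,2]>.12)&(q[:,2]<.15)&(np.hypot(q[:,0]-xy[0],q[:,1]-xy[1])<.03)
    if k.sum()>10: print(n,cv2.minAreaRect((q[k,:2]*1000).astype(np.float32)),np.median(q[k,2]))
E
```

```text
clock: 1.15
tool_pos: [0.3803, 0.4233, 0.2311]
orientation: [-0.064, 0.998, -0.0, -0.0]
wrist_force: [0.0, 0.3, -0.6]
grip_width: 0.0428
grip_force: 0.0
clock: 2.15
tool_pos: [0.4957, 0.2257, 0.2312]
orientation: [-0.066, 0.998, 0.0, -0.0]
wrist_force: [0.3, 0.3, -0.3]
grip_width: 0.0428
grip_force: 0.0
turn 0.002 shift(mm) [-0.1 -1.4  1.2] t 2.15 w 0.042825470928902536
y ((495.5181884765625, 225.92385864257812), (34.07284927368164, 11.736948013305664), 8.003615379333496) 0.1445725830875707
r ((490.5342712402344, 282.3314514160156), (34.144569396972656, 12.728083610534668), 7.8283209800720215) 0.144205552687452
r ((490.5342712402344, 282.3314514160156), (34.144569396972656, 12.728083610534668), 7.8283209800720215) 0.144205552687452
```

View pics/w1.png

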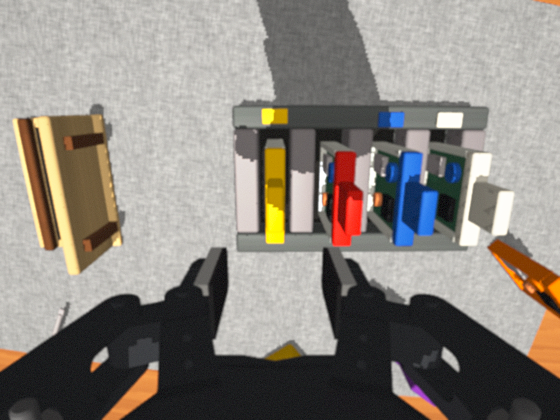

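The wrist view shows the yellow grip (275,190) centred between the fingers (column ~275), with red at (345,190) well clear. Descend and grip.

```bash
python3 -m inch '[[0.5,0,0,25,0],[0.5,0,0,25,0],[0.5,0,0,25,0],[0.5,0,0,25,0],[0.5,0,0,17,0],[0.5,0,0,0,0],[0,0,0,0,0],[0,0,0,0,0]]' 60; python3 -m inch '[[0,0,0,0,0],[0,0,0,0,0],[0,0,0,0,0],[0,0,0,-5,0],[0,0,0,-10,0],[0,0,0,-20,0],[0,0,0,-20,0],[0,0,0,-20,0]]'
python3 -m inch '[[0,0,0,-20,0],[0,0,0,-20,0],[0,0,0,-20,0],[0,0,0,-15,0],[0,0,0,0,0.15],[0,0,0,0,0.15],[0,0,0,0,0],[0,0,0,0,0]]'
python3 - <<'E'
from h import *
c=np.array([.5337,-.2761]); a=Y['new']-np.pi/2; yv=np.array([-np.sin(a),np.cos(a)])
for d in(.056,0,-.056): print(d,c+d*yv)
go(*(c+.056*yv),.265,Y['new'])
E
```

```text
clock: 3.2
tool_pos: [0.4973, 0.225, 0.1155]
orientation: [-0.065, 0.998, 0.001, 0.001]
wrist_force: [0.0, 1.4, -1.3]
grip_width: 0.0111
grip_force: 58.3
clock: 4.2
tool_pos: [0.4962, 0.2239, 0.1902]
orientation: [-0.064, 0.998, -0.0, -0.0]
wrist_force: [0.4, 0.5, -2.2]
grip_width: 0.0109
grip_force: 58.4
clock: 5.2
tool_pos: [0.4963, 0.2242, 0.2642]
orientation: [0.084, 0.996, -0.0, -0.0]
wrist_force: [0.4, -0.4, -1.9]
grip_width: 0.011
grip_force: 58.5
0.056 [ 0.54323173 -0.22091716]
0 [ 0.5337 -0.2761]
-0.056 [ 0.52416827 -0.33128284]
turn 0.003 shift(mm) [-122.  -430.6   -0.7] t 5.2 w 0.010965039916315958
```

```bash
python3 -m inch '[[0,-6,-20,0,0],[0,-12,-42,0,0],[0,-13,-46,0,0],[0,-13,-46,0,0],[0,-13,-46,0,0],[0,-13,-46,0,0],[0,-13,-46,0,0],[0,-13,-46,0,0]]'; python3 -m inch '[[0,-13,-46,0,0],[0,-8,-28,0,0],[0,-5,-18,0,0],[0,0,0,0,0],[0,0,0,0,0],[0,0,0,0,0],[0,0,0,0,0],[0,0,0,0,0]]'
python3 - <<'E'
from h import *
c,p=wrist(); save("pics/w2.png",c["pixels"])
q=p.reshape(-1,3); h=cv2.cvtColor(c["pixels"],cv2.COLOR_RGB2HSV).reshape(-1,3).astype(int)
k=(abs(h[:,0]-70)<15)&(h[:,1]>110)&(q[:,2]>.036)&(q[:,2]<.052)&(q[:,1]<-.1)
print(k.sum(),cv2.minAreaRect((q[k,:2]*1000).astype(np.float32)))
go(.5432,-.2209,.265,Y['new'])
E
```

```text
clock: 6.2
tool_pos: [0.5329, -0.1281, 0.2645]
orientation: [0.085, 0.996, -0.0, 0.0]
wrist_force: [-0.1, -0.1, -0.8]
grip_width: 0.0111
grip_force: 58.6
clock: 7.2
tool_pos: [0.5437, -0.2198, 0.2643]
orientation: [0.085, 0.996, 0.0, 0.0]
wrist_force: [-0.5, -0.0, -2.8]
grip_width: 0.011
grip_force: 58.6
13371 ((534.6248779296875, -276.0635681152344), (189.5806121826172, 146.6728515625), 79.96220397949219)
turn 0.001 shift(mm) [ 0.3 -1.1 -0.7] t 7.25 w 0.010550391715746463
```

View pics/w2.png

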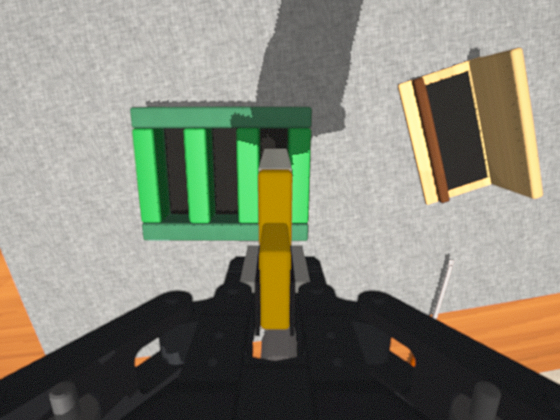

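The yellow module hangs upright in the fingers over the left green slot, and the wrist fit of the rack agrees with the top view. Lower it.

```bash
python3 -m inch '[[0,0,-1,30,0],[0,0,0,30,0],[0,0,0,25,0],[0,0,0,20,0],[0,0,0,15,0],[0,0,0,12,0],[0,0,0,10,0],[0,0,0,5,0]]'; python3 -m inch '[[0,0,0,4,0],[0,0,0,0,0],[0.5,0,0,0,0],[0.5,0,0,0,0],[0.5,0,0,0,0],[0.5,0,0,0,0],[0.5,0,0,-15,0],[0.5,0,0,-15,0]]';python3 -m inch '[[0.5,0,0,-25,0],[0.5,0,0,-30,0],[0.5,0,0,-30,0],[0.5,0,0,-20,0],[0.5,0,0,0,-0.14],[0.5,0,0,0,-0.15],[0.5,0,0,0,0],[0.5,0,0,0,0]]'
python3 - <<'E'
from h import *
c,p=wrist()
q=p.reshape(-1,3); k=(q[:,2]>.11)&(q[:,2]<.2)&(np.hypot(q[:,0]-.543,q[:,1]+.221)<.035)
print(k.sum(),cv2.minAreaRect((q[k,:2]*1000).astype(np.float32)),np.median(q[k,2]))
go(.484,.333,.25,Y['old'])
E
```

```text
clock: 8.25
tool_pos: [0.5434, -0.2212, 0.1169]
orientation: [0.085, 0.996, 0.0, -0.0]
wrist_force: [-0.2, 0.1, -2.0]
grip_width: 0.0109
grip_force: 58.8
clock: 9.25
tool_pos: [0.5436, -0.2214, 0.1445]
orientation: [0.085, 0.996, -0.0, 0.0]
wrist_force: [-0.6, 0.5, -0.4]
grip_width: 0.0429
grip_force: 0.0
clock: 10.25
tool_pos: [0.5435, -0.2214, 0.2489]
orientation: [-0.058, 0.998, -0.0, 0.0]
wrist_force: [-0.1, -0.3, -0.4]
grip_width: 0.0429
grip_force: 0.0
864 ((543.9019165039062, -221.635986328125), (12.572244644165039, 67.7339096069336), 80.00664520263672) 0.1444417857802877
turn -0.012 shift(mm) [-12.4 557.3  -1.4] t 10.3 w 0.042530204942138244
```

```bash
python3 -m inch '[[0.5,0,20,0,-0.012],[0.5,-1,40,0,0],[0.5,-1,47,0,0],[0.5,-1,47,0,0],[0.5,-1,47,0,0],[0.5,-1,47,0,0],[0.5,-1,47,0,0],[0.5,-1,47,0,0]]'; python3 -m inch '[[0.5,-1,47,0,0],[0.5,-1,47,0,0],[0.5,-1,47,0,0],[0.5,-1,40,0,0],[0.5,-1,24,0,0],[0.5,-1,10,0,0],[0.5,0,0,0,0],[0.5,0,0,0,0]]'
python3 - <<'E'
from h import *
c,p=wrist(); save("pics/w3.png",c["pixels"])
q=p.reshape(-1,3); k=(q[:,2]>.135)&(q[:,2]<.155)&(np.hypot(q[:,0]-.4835,q[:,1]-.3333)<.028)
r=cv2.minAreaRect((q[k,:2]*1000).astype(np.float32));print(r)
go(r[0][0]/1000,r[0][1]/1000,.113,Y['old'])
E
```

```text
clock: 11.3
tool_pos: [0.5046, 0.1215, 0.2484]
orientation: [-0.066, 0.998, 0.0, -0.0]
wrist_force: [0.9, 0.6, -0.3]
grip_width: 0.0423
grip_force: 0.0
clock: 12.3
tool_pos: [0.4843, 0.3309, 0.2483]
orientation: [-0.064, 0.998, -0.0, 0.0]
wrist_force: [0.2, -0.3, -0.1]
grip_width: 0.0427
grip_force: 0.0
((483.4354553222656, 335.28216552734375), (33.71271514892578, 11.649742126464844), 7.406331539154053)
turn -0.000 shift(mm) [  0.4   4.5 135.4] t 12.35 w 0.04254825429149062
```

Blue's grip measures cleanly. Grasp it, then lift.

```bash
python3 -m inch '[[0.5,0,3.5,10,0],[0.5,0,0,30,0],[0.5,0,0,30,0],[0.5,0,0,30,0],[0.5,0,0,22,0],[0.5,0,0,13,0],[0,0,0,0,0],[0,0,0,0,0]]' 60; python3 -m inch '[[0,0,0,0,0],[0,0,0,0,0],[0,0,0,-5,0],[0,0,0,-20,0],[0,0,0,-30,0],[0,0,0,-35,0],[0,0,0,-35,0],[0,0,0,-30,0]]'
python3 -m inch '[[0,0,0,-12,0],[0,0,0,0,0.15],[0,0,0,0,0.15],[0,0,0,0,0],[0,0,0,0,0],[0,0,0,0,0],[0,0,0,0,0],[0,0,0,0,0]]'
python3 - <<'E'
from h import *
go(.534,-.2761,.28,Y['new'])
E
```

```text
clock: 13.35
tool_pos: [0.4837, 0.3364, 0.1141]
orientation: [-0.065, 0.998, 0.0, 0.001]
wrist_force: [-0.1, -0.3, -2.2]
grip_width: 0.0112
grip_force: 58.6
clock: 14.35
tool_pos: [0.4832, 0.3362, 0.27]
orientation: [-0.066, 0.998, 0.0, 0.0]
wrist_force: [0.4, 0.9, -2.5]
grip_width: 0.0112
grip_force: 58.7
clock: 15.35
tool_pos: [0.4833, 0.3362, 0.2803]
orientation: [0.084, 0.996, 0.0, -0.0]
wrist_force: [0.4, 0.0, -3.2]
grip_width: 0.0113
grip_force: 58.6
turn 0.003 shift(mm) [-1.542e+02 -5.947e+02  3.000e-01] t 15.35 w 0.011267080937842774
```

```bash
python3 -m inch '[[0,-5,-20,0,0.003],[0,-11.5,-44.5,0,0],[0,-11.5,-44.5,0,0],[0,-11.5,-44.5,0,0],[0,-11.5,-44.5,0,0],[0,-11.5,-44.5,0,0],[0,-11.5,-44.5,0,0],[0,-11.5,-44.5,0,0]]'; python3 -m inch '[[0,-11.5,-44.5,0,0],[0,-11.5,-44.5,0,0],[0,-11.5,-44.5,0,0],[0,-11.5,-44.5,0,0],[0,-11.5,-44.5,0,0],[0,-8,-30,0,0],[0,-3,-11,0,0],[0,0,0,0,0]]'
python3 -c "
from h import *
go(.534,-.2761,.115,Y['new'])"
```

```text
clock: 16.35
tool_pos: [0.5102, -0.008, 0.2805]
orientation: [0.086, 0.996, 0.0, 0.0]
wrist_force: [0.4, -0.2, -2.0]
grip_width: 0.011
grip_force: 58.7
clock: 17.35
tool_pos: [0.5326, -0.2768, 0.2802]
orientation: [0.087, 0.996, 0.0, -0.0]
wrist_force: [0.7, 1.0, -2.4]
grip_width: 0.0111
grip_force: 58.9
turn -0.002 shift(mm) [ -1.3   0.9 165.2] t 17.35 w 0.011109224193282438
```

```bash
python3 -m inch '[[0,-1,1,30,0],[0,0,0,35,0],[0,0,0,30,0],[0,0,0,25,0],[0,0,0,20,0],[0,0,0,14,0],[0,0,0,8,0],[0,0,0,4,0]]'; python3 -m inch '[[0,0,0,1,0],[0,0,0,0,0],[0.5,0,0,0,0],[0.5,0,0,0,0],[0.5,0,0,0,0],[0.5,0,0,0,0],[0.5,0,0,-15,0],[0.5,0,0,-20,0]]';python3 -m inch '[[0.5,0,0,-30,0],[0.5,0,0,-35,0],[0.5,0,0,-30,0],[0.5,0,0,-7,0],[0.5,0,0,0,-0.15],[0.5,0,0,0,-0.15],[0.5,0,0,0,0],[0.5,0,0,0,0]]'
python3 - <<'E'
from h import *
c,p=wrist()
q=p.reshape(-1,3); k=(q[:,2]>.11)&(q[:,2]<.2)&(np.hypot(q[:,0]-.534,q[:,1]+.276)<.035)
print(k.sum(),cv2.minAreaRect((q[k,:2]*1000).astype(np.float32)),np.median(q[k,2]))
go(.4765,.391,.25,Y['old'])
E
```

```text
clock: 18.35
tool_pos: [0.5348, -0.2752, 0.1143]
orientation: [0.086, 0.996, 0.0, 0.0]
wrist_force: [-0.2, -0.5, -2.4]
grip_width: 0.0112
grip_force: 58.8
clock: 19.35
tool_pos: [0.5343, -0.2756, 0.1491]
orientation: [0.086, 0.996, 0.0, -0.0]
wrist_force: [0.4, -0.6, -0.2]
grip_width: 0.043
grip_force: 0.0
clock: 20.35
tool_pos: [0.5342, -0.2755, 0.25]
orientation: [-0.063, 0.998, 0.0, -0.0]
wrist_force: [0.4, 0.1, -0.1]
grip_width: 0.0427
grip_force: 0.0
855 ((533.8450317382812, -276.794189453125), (13.749031066894531, 69.42976379394531), 79.40242004394531) 0.14443597778857561
turn -0.003 shift(mm) [-2.850e+01  6.684e+02  2.000e-01] t 20.4 w 0.042533827279685514
```

```bash
python3 -m inch '[[0.5,-1,20,0,0],[0.5,-2,47,0,0],[0.5,-2,47,0,0],[0.5,-2,47,0,0],[0.5,-2,47,0,0],[0.5,-2,47,0,0],[0.5,-2,47,0,0],[0.5,-2,47,0,0]]'; python3 -m inch '[[0.5,-2,47,0,0],[0.5,-2,47,0,0],[0.5,-2,47,0,0],[0.5,-2,47,0,0],[0.5,-2,47,0,0],[0.5,-2,47,0,0],[0.5,-1,27,0,0],[0.5,0,10,0,0]]'
python3 - <<'E'
from h import *
c,p=wrist()
q=p.reshape(-1,3); k=(q[:,2]>.135)&(q[:,2]<.155)&(np.hypot(q[:,0]-.4765,q[:,1]-.391)<.028)
r=cv2.minAreaRect((q[k,:2]*1000).astype(np.float32));print(r)
go(r[0][0]/1000,r[0][1]/1000,.113,Y['old'])
E
```

```text
clock: 21.4
tool_pos: [0.5036, 0.0753, 0.2504]
orientation: [-0.064, 0.998, 0.0, 0.0]
wrist_force: [1.8, 0.7, -0.9]
grip_width: 0.0428
grip_force: 0.0
clock: 22.4
tool_pos: [0.4757, 0.392, 0.25]
orientation: [-0.065, 0.998, -0.0, -0.0]
wrist_force: [-0.1, -0.6, 0.8]
grip_width: 0.0425
grip_force: 0.0
((476.0242004394531, 391.152587890625), (33.74203872680664, 11.735007286071777), 7.2399420738220215)
turn 0.001 shift(mm) [ -0.   -0.9 137.1] t 22.45 w 0.04287798162327614
```

```bash
python3 -m inch '[[0.5,0,-1,12,0],[0.5,0,0,30,0],[0.5,0,0,30,0],[0.5,0,0,30,0],[0.5,0,0,22,0],[0.5,0,0,13,0],[0,0,0,0,0],[0,0,0,0,0]]' 60; python3 -m inch '[[0,0,0,0,0],[0,0,0,0,0],[0,0,0,-5,0],[0,0,0,-20,0],[0,0,0,-30,0],[0,0,0,-35,0],[0,0,0,-35,0],[0,0,0,-30,0]]'
python3 -m inch '[[0,0,0,-12,0],[0,0,0,0,0.15],[0,0,0,0,0.15],[0,0,0,0,0],[0,0,0,0,0],[0,0,0,0,0],[0,0,0,0,0],[0,0,0,0,0]]'
python3 - <<'E'
from h import *
go(.5243,-.3315,.28,Y['new'])
E
```

```text
clock: 23.45
tool_pos: [0.4776, 0.3895, 0.1141]
orientation: [-0.064, 0.998, 0.0, 0.0]
wrist_force: [0.3, -0.5, -2.0]
grip_width: 0.011
grip_force: 60.1
clock: 24.45
tool_pos: [0.477, 0.3896, 0.2701]
orientation: [-0.064, 0.998, 0.0, 0.0]
wrist_force: [0.5, 0.4, -2.5]
grip_width: 0.0112
grip_force: 60.0
clock: 25.45
tool_pos: [0.477, 0.3895, 0.2803]
orientation: [0.086, 0.996, 0.0, -0.0]
wrist_force: [0.3, -0.3, -1.6]
grip_width: 0.0108
grip_force: 60.0
turn -0.000 shift(mm) [-1.694e+02 -7.025e+02  2.000e-01] t 25.45 w 0.010791201292182879
```

```bash
python3 -m inch '[[0,-5,-20,0,0],[0,-11,-46,0,0],[0,-11,-46,0,0],[0,-11,-46,0,0],[0,-11,-46,0,0],[0,-11,-46,0,0],[0,-11,-46,0,0],[0,-11,-46,0,0]]'; python3 -m inch '[[0,-11,-46,0,0],[0,-11,-46,0,0],[0,-11,-46,0,0],[0,-11,-46,0,0],[0,-11,-46,0,0],[0,-11,-46,0,0],[0,-11,-46,0,0],[0,-7,-27,0,0]]'; python3 -m inch '[[0,-3,-11,0,0],[0,0,0,0,0],[0,0,0,0,0],[0,0,0,0,0],[0,0,0,0,0],[0,0,0,0,0],[0,0,0,0,0],[0,0,0,0,0]]'
python3 -c "
from h import *
go(.5243,-.3315,.115,Y['new'])"
```

```text
clock: 26.45
tool_pos: [0.4986, 0.0355, 0.2805]
orientation: [0.086, 0.996, 0.0, 0.0]
wrist_force: [0.8, -0.3, -1.6]
grip_width: 0.0109
grip_force: 60.1
clock: 27.45
tool_pos: [0.5202, -0.3236, 0.2805]
orientation: [0.088, 0.996, -0.001, -0.0]
wrist_force: [-0.2, 0.7, -0.9]
grip_width: 0.0114
grip_force: 60.0
clock: 28.45
tool_pos: [0.5234, -0.331, 0.2803]
orientation: [0.086, 0.996, 0.0, -0.0]
wrist_force: [-0.3, 0.4, -2.1]
grip_width: 0.0109
grip_force: 59.9
turn -0.001 shift(mm) [ -0.9  -0.3 165.3] t 28.45 w 0.010914322557326602
```

```bash
python3 -m inch '[[0,-1,0,30,0],[0,0,0,35,0],[0,0,0,30,0],[0,0,0,25,0],[0,0,0,20,0],[0,0,0,14,0],[0,0,0,8,0],[0,0,0,4,0]]'; python3 -m inch '[[0,0,0,1,0],[0,0,0,0,0],[0.5,0,0,0,0],[0.5,0,0,0,0],[0.5,0,0,0,0],[0.5,0,0,0,0],[0.5,0,0,-15,0],[0.5,0,0,-20,0]]';python3 -m inch '[[0.5,0,0,-30,0],[0.5,0,0,-35,0],[0.5,0,0,-30,0],[0.5,0,0,-7,0],[0.5,0,0,0,-0.15],[0.5,0,0,0,-0.15],[0.5,0,0,0,0],[0.5,0,0,0,0]]'
python3 - <<'E'
from h import *
c,p=wrist()
q=p.reshape(-1,3); k=(q[:,2]>.11)&(q[:,2]<.2)&(np.hypot(q[:,0]-.524,q[:,1]+.331)<.035)
print(k.sum(),cv2.minAreaRect((q[k,:2]*1000).astype(np.float32)),np.median(q[k,2]))
go(.4905,.2815,.25,Y['old'])
E
```

```text
clock: 29.45
tool_pos: [0.5247, -0.3313, 0.1143]
orientation: [0.086, 0.996, -0.0, 0.0]
wrist_force: [-0.2, 0.3, -1.0]
grip_width: 0.0115
grip_force: 60.1
clock: 30.45
tool_pos: [0.5244, -0.3313, 0.1495]
orientation: [0.086, 0.996, -0.0, -0.0]
wrist_force: [-0.1, 0.5, 0.3]
grip_width: 0.0424
grip_force: 0.0
clock: 31.45
tool_pos: [0.5242, -0.3312, 0.2501]
orientation: [-0.063, 0.998, 0.0, -0.0]
wrist_force: [0.4, 0.2, 0.6]
grip_width: 0.0424
grip_force: 0.0
858 ((524.85595703125, -331.0193176269531), (12.085273742675781, 67.91022491455078), 80.31587982177734) 0.14436208764623684
turn -0.003 shift(mm) [-4.540e+01  6.119e+02  2.000e-01] t 31.5 w 0.042660225463882984
```

```bash
python3 -m inch '[[0.5,-1,20,0,0],[0.5,-3.5,46,0,0],[0.5,-3.5,46,0,0],[0.5,-3.5,46,0,0],[0.5,-3.5,46,0,0],[0.5,-3.5,46,0,0],[0.5,-3.5,46,0,0],[0.5,-3.5,46,0,0]]'; python3 -m inch '[[0.5,-3.5,46,0,0],[0.5,-3.5,46,0,0],[0.5,-3.5,46,0,0],[0.5,-3.5,46,0,0],[0.5,-3.5,46,0,0],[0.5,-2,28,0,0],[0.5,0,11,0,0],[0.5,0,0,0,0]]'
python3 - <<'E'
from h import *
c,p=wrist(); save("pics/w4.png",c["pixels"])
q=p.reshape(-1,3); k=(q[:,2]>.135)&(q[:,2]<.155)&(np.hypot(q[:,0]-.4905,q[:,1]-.2815)<.028)
r=cv2.minAreaRect((q[k,:2]*1000).astype(np.float32));print(r)
go(r[0][0]/1000,r[0][1]/1000,.113,Y['old'])
for P in(q,np.load("top_p.npy").reshape(-1,3)):
  P=P[np.hypot(P[:,0]-.53,P[:,1])<.13]
  w=P[(P[:,2]>.075)&(P[:,2]<.095)]; print("wall",len(w),cv2.minAreaRect((w[:,:2]*1000).astype(np.float32)))
  w=P[(P[:,2]>.079)&(P[:,2]<.087)]; print("wall",len(w),cv2.minAreaRect((w[:,:2]*1000).astype(np.float32)))
  a=.162; ex=np.array([np.cos(a),np.sin(a)]);ey=np.array([-ex[1],ex[0]])
  o=np.array([.535,.0]); w=P[(P[:,2]>.015)&(P[:,2]<.024)]; l=(w[:,:2]-o); s=l@ey
  print("lip/ends hist y'",np.histogram(s*1000,bins=np.arange(-80,60,5)))
  w=P[P[:,2]>.006]; print(np.percentile((w[:,:2]-o)@ey,[1,99]),np.percentile((w[:,:2]-o)@ex,[1,99]))
E
```

```text
clock: 32.5
tool_pos: [0.505, 0.014, 0.2504]
orientation: [-0.064, 0.998, 0.0, 0.0]
wrist_force: [0.8, -0.2, -0.4]
grip_width: 0.0426
grip_force: 0.0
clock: 33.5
tool_pos: [0.4902, 0.2808, 0.2502]
orientation: [-0.064, 0.998, -0.0, -0.0]
wrist_force: [-0.4, -0.7, -0.6]
grip_width: 0.0426
grip_force: 0.0
((490.4366760253906, 282.28167724609375), (34.06056213378906, 11.754593849182129), 7.265614032745361)
turn -0.002 shift(mm) [-1.000e-01  2.800e+00  1.372e+02] t 33.55 w 0.04313376912064514
wall 2368 ((528.9866333007812, 32.47471237182617), (148.61317443847656, 14.185239791870117), 9.008550643920898)
wall 1939 ((528.9866333007812, 32.47471237182617), (148.61317443847656, 14.185239791870117), 9.008550643920898)
lip/ends hist y' (array([  0,   0,   0,   0,   0,   0,   0,   9, 188, 358, 262,   0,   0,
         0,   0,   0,   0,   0,   0,   0,   0,   0,   0, 525,  14,  81,
         0]), array([-80, -75, -70, -65, -60, -55, -50, -45, -40, -35, -30, -25, -20,
       -15, -10,  -5,   0,   5,  10,  15,  20,  25,  30,  35,  40,  45,
        50,  55]))
[-0.04000307  0.04663171] [-0.07352781  0.07189502]
wall 292 ((530.9662475585938, 30.631685256958008), (149.48147583007812, 11.902567863464355), 9.284795761108398)
wall 271 ((531.4611206054688, 30.69386863708496), (148.4845733642578, 11.86560344696045), 9.284795761108398)
lip/ends hist y' (array([  0,   0,   0,   0,   0,   0,   0,  40,  98, 106,   0,   0,   0,
         1,   0,   0,   0,   0,   0,   0,   0,   1,   0,   7,   1,   0,
         0]), array([-80, -75, -70, -65, -60, -55, -50, -45, -40, -35, -30, -25, -20,
       -15, -10,  -5,   0,   5,  10,  15,  20,  25,  30,  35,  40,  45,
        50,  55]))
[-0.05495362  0.04492629] [-0.07392479  0.0743295 ]
```

View pics/w4.png

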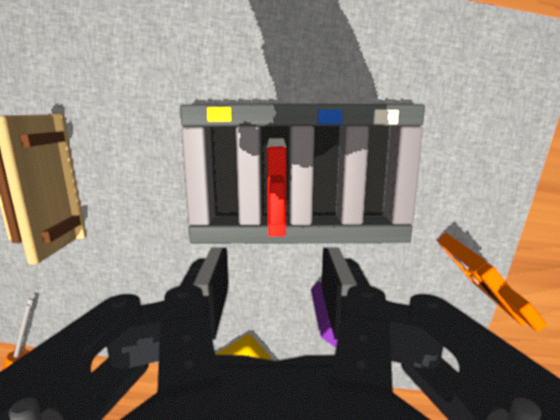

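The rack's red grip (277,190) lies between the fingers. The stand origin comes out at about (0.536, -0.004) with a yaw of 9.2°. Grasp red.

```bash
python3 -m inch '[[0.5,0,2.5,12,0],[0.5,0,0,30,0],[0.5,0,0,30,0],[0.5,0,0,30,0],[0.5,0,0,22,0],[0.5,0,0,13,0],[0,0,0,0,0],[0,0,0,0,0]]' 60; python3 -m inch '[[0,0,0,0,0],[0,0,0,0,0],[0,0,0,-5,0],[0,0,0,-20,0],[0,0,0,-30,0],[0,0,0,-35,0],[0,0,0,-25,-0.031],[0,0,0,-5,0]]'
python3 - <<'E'
from h import *
go(.5368,-.0099,.235,np.deg2rad(99.2))
E
```

```text
clock: 34.55
tool_pos: [0.4912, 0.2831, 0.1141]
orientation: [-0.064, 0.998, 0.0, 0.001]
wrist_force: [1.0, 0.3, -0.1]
grip_width: 0.0113
grip_force: 58.6
clock: 35.55
tool_pos: [0.4915, 0.2836, 0.2352]
orientation: [-0.079, 0.997, 0.001, 0.001]
wrist_force: [0.7, -0.9, -2.4]
grip_width: 0.011
grip_force: 58.8
turn -0.002 shift(mm) [   2.2 -297.    -0.3] t 35.55 w 0.01097359234544323
```

```bash
python3 -m inch '[[0,0,-20,0,0],[0,1,-45,0,0],[0,0,-45,0,0],[0,1,-45,0,0],[0,0,-45,0,0],[0,0,-45,0,0],[0,0,-32,0,0],[0,0,-15,0,0]]'; python3 -m inch '[[0,0,-5,0,0],[0,0,0,0,0],[0,0,0,0,0],[0,0,0,0,0],[0,0,0,0,0],[0,0,0,0,0],[0,0,0,0,0],[0,0,0,0,0]]'
python3 - <<'E'
from h import *
c,p=wrist(); save("pics/w5.png",c["pixels"])
q=p.reshape(-1,3); P=q[np.hypot(q[:,0]-.53,q[:,1])<.14]
w=P[(P[:,2]>.078)&(P[:,2]<.09)]; print("wall",len(w),cv2.minAreaRect((w[:,:2]*1000).astype(np.float32)))
w=P[(P[:,2]>.016)&(P[:,2]<.024)&(P[:,1]<-.01)]; print("lip",len(w),cv2.minAreaRect((w[:,:2]*1000).astype(np.float32)))
go(.5368,-.0099,.114,np.deg2rad(99.2))
E
```

```text
clock: 36.55
tool_pos: [0.5338, -0.0091, 0.232]
orientation: [-0.077, 0.997, -0.001, -0.001]
wrist_force: [0.1, -0.3, -2.6]
grip_width: 0.0112
grip_force: 58.7
clock: 37.55
tool_pos: [0.5358, -0.0105, 0.2333]
orientation: [-0.079, 0.997, 0.0, 0.0]
wrist_force: [-0.0, 0.7, -2.0]
grip_width: 0.0111
grip_force: 58.7
wall 2171 ((529.8587036132812, 31.452125549316406), (149.71958923339844, 12.36337661743164), 9.165863990783691)
lip 1478 ((540.2509765625, -34.77933120727539), (148.16172790527344, 12.190433502197266), 9.291242599487305)
turn -0.001 shift(mm) [ -1.1   0.4 119.3] t 37.6 w 0.011186524857337076
```

View pics/w5.png

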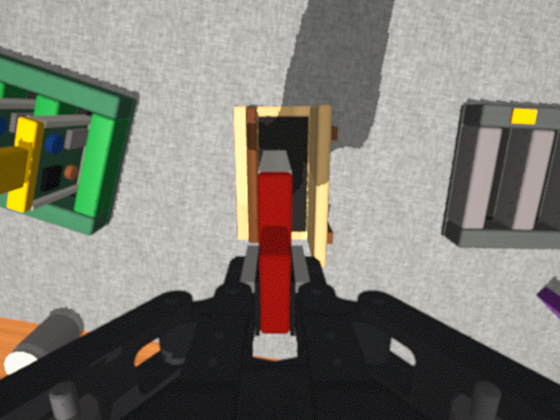

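The red module hangs over the stand between lip (252,175) and wall (320,180). The measured wall-to-lip spacing matches the drawing. Lower it, loosen the fingers and push it back slowly within them.

```bash
python3 -m inch '[[0,-1,0,25,0],[0,0,0,30,0],[0,0,0,25,0],[0,0,0,16,0],[0,0,0,10,0],[0,0,0,7,0],[0,0,0,4,0],[0,0,0,2,0]]'; python3 -m inch '[[0,0,0,0.5,0],[0,0,0,0,0],[0.33,0,0,0,0],[0.33,0,0,0,0],[0.33,0,0,0,0],[0.33,0,0,-4,0],[0.33,0,0,0,0],[0.33,0,0,0,0]]'
python3 -c "
from h import *
ey=np.array([-.16,.987]); t=np.array([.5358,-.004])+.0365*ey
go(*t,.1175,np.deg2rad(99.2))"
```

```text
clock: 38.6
tool_pos: [0.537, -0.0103, 0.1145]
orientation: [-0.08, 0.997, 0.0, 0.0]
wrist_force: [-0.4, 0.2, -1.8]
grip_width: 0.0109
grip_force: 58.8
clock: 39.6
tool_pos: [0.5368, -0.0104, 0.1179]
orientation: [-0.08, 0.997, 0.0, 0.0]
wrist_force: [0.1, 1.0, 0.6]
grip_width: 0.0282
grip_force: 0.0
turn -0.001 shift(mm) [-0.  42.9  0.4] t 39.6 w 0.028235880677613134
```

```bash
python3 -m inch '[[0.33,0,3,0,0],[0.33,0,3,0,0],[0.33,0,3,0,0],[0.33,0,3,0,0],[0.33,0,2,0,0],[0.33,0,2,0,0],[0.33,0,2,0,0],[0.33,0,2,0,0]]'; python3 -m inch '[[0.33,0,2,0,0],[0.33,0,2,0,0],[0.33,0,2,0,0],[0.33,0,2,0,0],[0.33,0,2,0,0],[0.33,0,2,0,0],[0.33,0,2,0,0],[0.33,0,2,0,0]]'; python3 -m inch '[[0.33,0,2,0,0],[0.33,0,2,0,0],[0.33,0,2,0,0],[0.33,0,1,0,0],[0.33,0,0,0,0],[0.33,0,0,0,0],[0.33,0,0,0,0],[0.33,0,0,0,0]]'
python3 - <<'E'
from h import *
c,p=wrist(); save("pics/w6.png",c["pixels"])
go(.53,.032,.1175,np.deg2rad(99.2)); print(bot.read_state()["wrist_force"])
E
```

```text
clock: 40.6
tool_pos: [0.5336, 0.0095, 0.1178]
orientation: [-0.079, 0.997, 0.0, -0.0]
wrist_force: [0.9, 0.7, -0.1]
grip_width: 0.0282
grip_force: 0.0
clock: 41.6
tool_pos: [0.531, 0.0253, 0.1178]
orientation: [-0.08, 0.997, 0.0, 0.0]
wrist_force: [0.4, 0.6, -0.2]
grip_width: 0.0281
grip_force: 0.1
clock: 42.6
tool_pos: [0.5299, 0.032, 0.1178]
orientation: [-0.079, 0.997, -0.0, -0.0]
wrist_force: [-0.6, -0.8, -0.3]
grip_width: 0.0283
grip_force: 0.0
turn -0.001 shift(mm) [-0.1 -0.1  0.3] t 42.65 w 0.028000453216345766
[ 0.99638558 -0.68318836 -0.47608627]
```

View pics/w6.png

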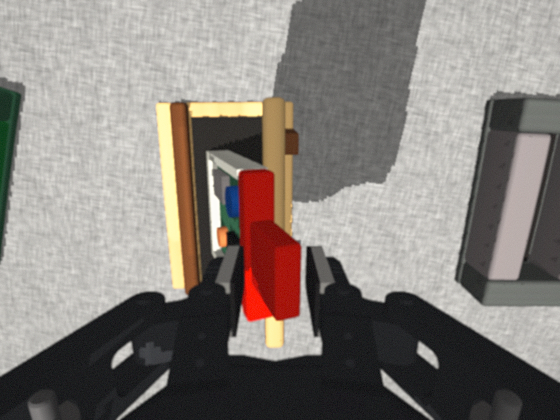

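Red leans back on the wall's edge, free between the fingers (grip at (275,270)). Open and rise, then check.

```bash
python3 -m inch '[[0.45,0,0,0,0],[0.45,0,0,0,0],[0.45,0,0,0,0],[0.45,0,0,-10,0],[0.45,0,0,-15,0],[0.45,0,0,-25,0],[0.45,0,0,-40,0],[0.45,0,0,-40,0]]';python3 -m inch '[[0.45,0,0,-30,0],[0.45,20,0,0,0],[0.45,30,0,0,0],[0.45,30,0,0,0],[0.45,0,0,0,0],[0.45,0,0,0,0],[0.45,0,0,0,0],[0.45,0,0,0,0]]'
python3 - <<'E'
from h import *
c,p=wrist(); s=bot.capture("scene")
save("pics/f1.png",np.hstack([c["pixels"][:,100:460],cv2.resize(s["pixels"][140:300,130:400],(440,261))[np.minimum(np.arange(420),260)]]))
h=cv2.cvtColor(c["pixels"],cv2.COLOR_RGB2HSV).astype(int)
red=((h[...,0]<6)|(h[...,0]>175))&(h[...,1]>150)
a=np.deg2rad(9.2);ex=np.array([np.cos(a),np.sin(a)]);ey=np.array([-ex[1],ex[0]])
q=p[red];q=q[(q[:,2]>.07)&(np.hypot(q[:,0]-.53,q[:,1]-.03)<.08)]
l=(q[:,:2]-[.5358,-.004]); print(len(q),"x",np.percentile(l@ex,[2,50,98]),"y",np.percentile(l@ey,[2,50,98]),"z",np.percentile(q[:,2],[2,50,98]))
E
```

```text
clock: 43.65
tool_pos: [0.5299, 0.032, 0.2502]
orientation: [-0.079, 0.997, 0.0, 0.0]
wrist_force: [1.2, 0.1, -0.1]
grip_width: 0.0383
grip_force: 0.0
clock: 44.65
tool_pos: [0.4514, 0.0195, 0.2778]
orientation: [-0.08, 0.997, -0.0, -0.0]
wrist_force: [0.3, 0.1, 0.8]
grip_width: 0.0383
grip_force: 0.0
1606 x [-0.0398652  -0.00717368  0.03513662] y [0.01900213 0.03049826 0.04525727] z [0.09985944 0.11218702 0.14056663]
```

View pics/f1.png

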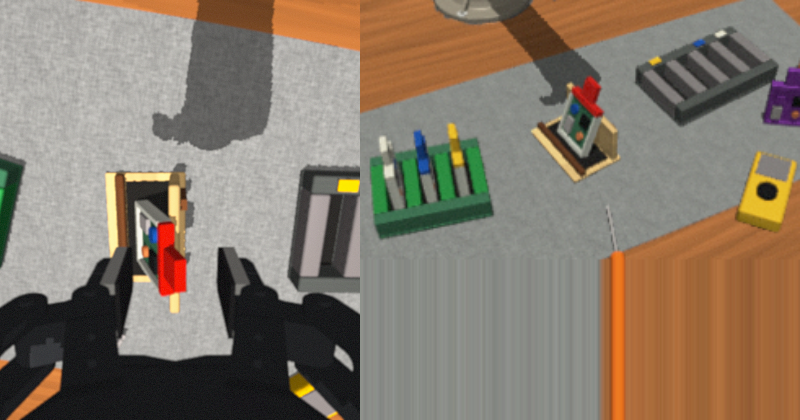

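Red leans at about 0.35 rad and is centred within 3 mm. White, blue and yellow stand in the green rack with yellow on the left and white on the right. The arm is clear, so I hand the job in.

```bash
python3 -c "
from bench import bot
print(bot.close_job())"
```

```text
the job is handed in; nothing more can be done
None
```

The job is handed in at about 45 s of the 128 s allowed: yellow, blue and white stand in the green rack in reversed order, red leans at about 20° midway along the stand, and no verdict came back.

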